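Set the neck blank under the drill and light the spot

ROBOT

A 7-joint arm with a two-finger parallel gripper is mounted at the origin on the work surface. World frame = base frame: x ahead of the robot, y to its left, z up, the work surface at z = 0. Lengths are in m, angles in rad, forces in N, time in s.
With the tool pointing down it reaches from about 0.425 to 0.925 m from the base axis. Payload 6.8 kg.
Tool frame: the origin (TCP) lies at the very end of the fingers, on their centre line; the grasp point (between the pads) lies 19 mm behind it; z points along the fingers, y is the line along which they close (so a half turn about z gives the same grasp; the last joint's range is limited). The gripper opens to 85 mm and grips with 20 to 120 N. Pads are 22 mm wide; open, the fingers measure 114 mm over their backs; the gripper's body (76 mm by 85 mm) begins 54 mm behind the grasp point. The pads swing forward as they close: fully open they stand 13 mm farther back than shut.
Start: joints at [1.177, 0.477, 0.022, 1.555, -0.011, 1.109, -0.083], TCP at [0.19, -0.648, 0.231] pointing down, gripper open.
Joint ranges: [-2.96, 2.96], [-0.34, 2.1], [-1.41, 1.46], [0.24, 2.44], [-1.37, 4.51], [0.17, 1.92], [-2.96, 2.96]. Speed limits (rad/s): [2.39, 2.39, 3.14, 3.14, 3.14, 3.14, 3.14].

INTERFACE

Orientations are given as a unit quaternion [w, x, y, z].
In Python, from station import bot gives the robot as it stands. The module is installed in compiled form; this text tells all that it offers.
- The arm moves only by the shell command python3 -m jog 'ROWS' [OPENING] [FORCE]. ROWS is JSON, a list of rows, each a list of 4 numbers: the shift along the tool's x, y, z in cm, then the turn about the tool's z in rad. In form: [[x, y, z, spin], ...]. A call has 1 to 20 rows; each row is the pose to reach, as a shift and turn from the pose commanded when the call began, along the tool's axes at that moment; what a row does not reach only later rows make up. A row lasts 1/12 s, in which the tool goes at most 41.7 mm and 7.16 degrees, less where a joint would pass 70% of its speed; a pose out of reach is approached as far as the arm can. A call with a gripper value outside its range is refused whole. OPENING is the closure, from -1 (fully open) to 1 (shut), set as the call begins (- or left out, the last holds). The fingers move at their own pace and stop on an object; FORCE is the grip in N (left out, the last holds). Time passes only in rows, so rows that repeat a pose let the fingers close. It gives the time, the measured TCP pose, the force, the opening and the grip force at its end, in the units of the state.
- bot.get_obs(): the state, without advancing time (a new reading comes with each control period).
- bot.read_camera(name): name is "scene" or "top" or "wrist"; returns a dict with "pixels" (400x640x3 uint8, red, green, blue), "depth" (400x640 float32, m along the optical axis (not along the pixel's ray), 0 where there is no reading), "fovy" (degrees; the focal length in pixels is half the picture's height over the tangent of half this angle, whatever the lens; pixels are square), "cx", "cy" (the principal point, pixels), "pose" (4x4, takes a point from camera to world coordinates). Camera axes: x right, y down, z forward; pixel columns grow to the right and rows downward; lengths in m; the calibration is good to about 2 mm. A picture is of the moment at which its call begins.
- bot.hand_in(): hands the job in; it is judged then, once.
The state is a dict: "t": time; "q": joint angles; "joint_vel": joint speeds; "joint_torque": joint torques, N m; "eef_pos": TCP position; "tool_rot": TCP orientation; "contact_force": force on the tool from outside, world axes, zero at the start; "torque": the same for the moment, N m; "gripper_width": opening from 0.0 (shut) to 1.0 (fully open); "grasp_force": force on a finger pad.
Only numpy, scipy, OpenCV 4.12 (cv2) and the standard library are available. Lean on these libraries where they do the work, as an engineer would, in place of code of your own. Each camera call takes 0.05 s, during which the arm holds its last target. There are 200 camera calls.

TASK

Slide the guitar-neck blank flat along the bench, without lifting it, until the pencilled cross on its head sits right under the tip of the drill bit, and let go of it. Then draw the torch up out of the tool block, turn it to a slant of about 45 degrees and finish while still holding it in the air, its lens 10 to 15 cm from the cross and aimed at it, clear of everything. The blank must stay where you set it, the other two tools stay standing in the block, and the glue bottle and the stack of plates are left alone.

Things in the scene. Friction and masses are not known exactly. Their poses are not given: they have to be found in the camera images.
- blank: Loose pale wooden guitar-neck blank lying flat on the bench, 22 mm thick, about 0.22 kg: a head 84 mm long (x) by 80 mm wide (y), and behind it a shaft 48 mm wide (y) that runs to -x as far as 185 mm behind the origin, with a dark centre line. Origin: underside, middle of the head (x from -42 to +42 mm is the head); z up. The shaft is the place to grip.
- mark (a point): The centre of the pencilled black cross on the blank's upper face (22 mm above the bench), at x = +12, y = +18 mm in the blank's frame. Its axes are the blank's.
- stand: Fixed drill stand. Origin: at bench level on the axis of its column (22 mm thick, 275 mm tall, on a foot 70 x 70 x 18 mm). An arm at 170 to 210 mm height runs 150 mm to the stand's own -y and carries an upright black drill motor (48 mm thick, in a 58 mm collar, from 122 to 252 mm height), below it a nose cone (from 95 mm height) and an 18 mm chuck (from 70 mm height) with a 4.4 mm bit.
- drill_tip (a point): The tip of the drill bit, pointing down, 33 mm above the bench (11 mm above the blank's upper face); fixed.
- block: Fixed wooden tool block 240 (x) x 66 (y) x 60 mm high, with three round sockets 36 mm wide and 45 mm deep (floor 15 mm above the bench) on its centre line at x = -80, 0 and +80 mm. Origin: centre of its underside. One of torch, file and reamer stands in each socket, in any order.
- torch: Loose aluminium pocket torch, 160 mm long, 0.13 kg or so, standing lens down in a socket: head 32 mm thick for the first 55 mm, tapering until 64 mm, then a straight round barrel 24 mm thick with dark rings up to 155 mm, then a small rubber button. Origin: centre of the lens face; +z runs along its axis from lens to tail, so it shines along its own -z. It needs lifting 45 mm to leave its socket.
- file: Bystander: file standing in a socket of the block, handle down: round pale handle 32 mm thick, brass ferrule, flat dark blade upwards, 158 mm tall. Origin: centre of its underside.
- reamer: Bystander: peg reamer standing in a socket of the block, handle down: round dark handle 32 mm thick, tapered steel point upwards, 148 mm tall. Origin: centre of its underside.
- plates: Bystander: loose stack of thin wooden plates, about 100 x 100 x 25 mm, on the bench. Origin: centre of its underside.
- glue: Bystander: white glue bottle with orange cap, 54 mm thick, 130 mm tall, on the bench. Origin: centre of its underside.
Things that resemble listed ones, but are neither listed nor needed, are in the scene too. Leave any red look-alike of the blank alone.

How it is judged:
On the way, in this order (a step that is already met when the one before it is completed fails the run):
1. the cross is under the drill tip, the blank flat on the bench, at rest and let go (horizontal distance between mark and drill_tip below 0.005 m and height (world z) of mark below 0.025 m and linear speed of blank below 0.01 m/s and contact force between the fingers and blank below 0.1 N), for 0.2 s.
2. the torch is drawn out of its socket, in the fingers (z of torch in the frame of block above 0.062 m and contact force between the fingers and torch above 2 N), for 0.1 s.
At the end, for the whole second after the job is handed in: Cross within 5 mm (level) of the drill tip; blank flat, untouched. Torch held still, touching only the fingers, lens 60 mm or more up, lens end down, axis 30-60 degrees from vertical; cross 70-190 mm before the lens and within 25 mm of the axis along the torch's x and y. File and reamer stand (horizontal distance between mark and drill_tip below 0.005 m and height (world z) of mark below 0.025 m and contact force between each of the arm, the fingers, torch and blank below 0.1 N and contact force between the fingers and torch above 2 N and contact force between torch and block below 0.1 N and contact force between torch and stand below 0.1 N and contact force between torch and file below 0.1 N and contact force between torch and reamer below 0.1 N and height (world z) of torch above 0.06 m and linear speed of torch below 0.02 m/s and angle between torch's own z axis and vertical between 0.52 and 1.05 rad and x of mark in the frame of torch between -0.025 and 0.025 m and y of mark in the frame of torch between -0.025 and 0.025 m and z of mark in the frame of torch between -0.19 and -0.07 m and angle between each of file, reamer's own z axis and vertical below 0.3 rad); the arm keeps its last pose, push and grip.
It fails at once if the blank is lifted off the bench or tipped (height (world z) of mark above 0.036 m or angle between blank's own z axis and vertical above 0.15 rad).
It fails at once if the file or the reamer is pulled out or knocked over (z of any of file, reamer in the frame of block above 0.035 m or angle between any of file, reamer's own z axis and vertical above 0.4 rad).
It fails at once if the plates or the glue bottle are disturbed (distance of any of plates, glue from where it was at the start of the episode above 0.02 m).
It also fails if it takes over 51 s, if anything falls off the work surface, if the arm or the gripper's body presses on something with over 40 N, if the wrist force passes 120 N, or if a joint passes its speed limit or range.

## Working session

There is one attempt and no reset: what is moved stays moved. The work goes in short steps, Python scripts to look and compute and a shell command to move; the robot and the scene stay as the last step left them, time stands still between calls to the robot, and variables do not carry over. Pictures are saved under pics/ and viewed, at most 10 in all, crops included, and the job is handed in when it is done.

```bash
mkdir -p pics
cat > h.py <<'E'
import numpy as np, cv2, pickle
from station import bot
def grab(n,tag):
    c=bot.read_camera(n); pickle.dump(c,open(f'pics/{tag}.pkl','wb')); cv2.imwrite(f'pics/{tag}.png',c['pixels'][:,:,::-1]); return c
def load(tag): return pickle.load(open(f'pics/{tag}.pkl','rb'))
def ray(c,u,v):
    f=200/np.tan(np.radians(c['fovy'])/2); d=np.array([(u-c['cx'])/f,(v-c['cy'])/f,1.]); T=np.array(c['pose'])
    return T[:3,3],T[:3,:3]@d
def plane(c,u,v,z):
    o,d=ray(c,u,v); return o+d*(z-o[2])/d[2]
def dep(c,u,v):
    o,d=ray(c,u,v); return o+d*c['depth'][int(v),int(u)]
def tri(a,b):
    (o1,d1),(o2,d2)=a,b; A=np.stack([d1,-d2],1); s=np.linalg.lstsq(A,o2-o1,rcond=None)[0]
    p,q=o1+s[0]*d1,o2+s[1]*d2; return (p+q)/2,np.linalg.norm(p-q)
E
python3 - <<'E'
from h import *
a=grab('scene','s0');b=grab('top','t0');w=grab('wrist','w0')
for c in(a,b,w): print(c['fovy'],c['cx'],c['cy'],np.round(c['pose'],3).tolist())
o=bot.get_obs(); print(o['t'],o['eef_pos'],o['tool_rot'])
E
```

```text
51.647220948411224 322.9634130123938 195.85031775520042 [[0.595, 0.454, -0.663, 1.225], [0.803, -0.357, 0.477, -0.502], [-0.02, -0.816, -0.577, 0.716], [0.0, 0.0, 0.0, 1.0]]
49.49594869531394 321.6199435958189 205.88556113033752 [[-0.019, -0.997, 0.075, 0.369], [-1.0, 0.019, 0.001, 0.019], [-0.002, -0.075, -0.997, 1.495], [0.0, 0.0, 0.0, 1.0]]
66.65378916472653 323.7410541072167 196.49179047971688 [[0.282, -0.912, -0.299, 0.267], [-0.959, -0.269, -0.085, -0.624], [-0.003, 0.311, -0.95, 0.373], [0.0, 0.0, 0.0, 1.0]]
0.15 [ 0.19014442 -0.64720164  0.23058385] [-6.64967694e-04  9.89807009e-01  1.42413555e-01 -1.47274821e-04]
```

View pics/s0.png

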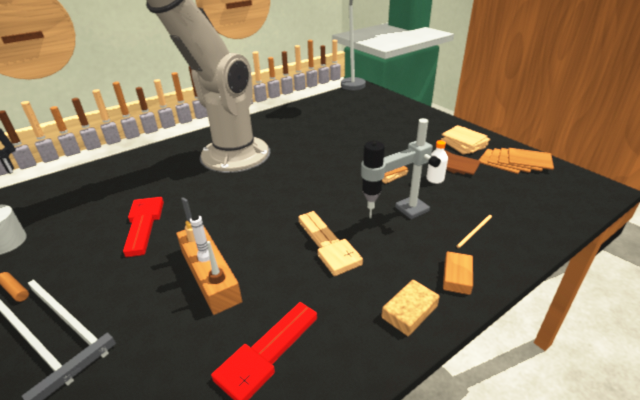

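View pics/t0.png

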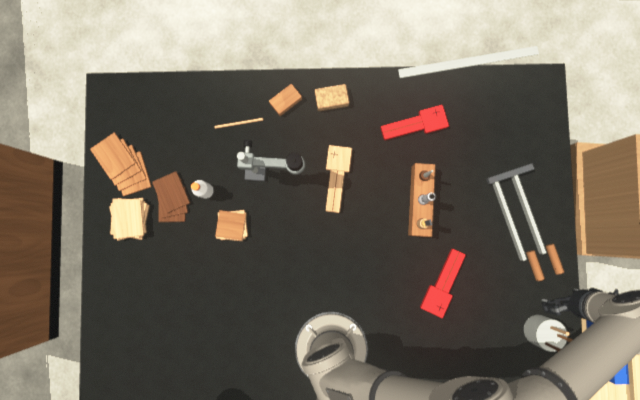

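The scene view shows the pale blank with its head at (342,255) and cross near (348,252). The drill tip is at (371,217). In the block at (208,265) stand a dark file (188,210), a pale torch (200,235) and a reamer (215,275). In the top view the blank head is at (339,158), the drill motor at (295,165), and the block at (424,200).

Candidates for the blank: pale one, scene (335,245) / top (338,178); red ones, scene (143,225) and (260,350), which I reject because they're red. Candidates for the torch: scene (200,235), (188,210) and (215,275). I choose the aluminium one with dark rings at (200,235), and I'll check it in a crop.

Run:
```python
from h import *
s=load('s0')['pixels'];t=load('t0')['pixels']
r=lambda im,x,y,w,h,k:cv2.resize(im[y:y+h,x:x+w],None,fx=k,fy=k,interpolation=cv2.INTER_CUBIC)
A=r(s,285,135,160,145,2.5); B=r(s,150,190,100,125,2.9); B=cv2.resize(B,(290,362))
C=r(t,230,135,220,80,3)
im=np.zeros((610,800,3),np.uint8); im[:362,:400]=A; im[:362,400:690]=B; im[362:602,:660]=C
cv2.imwrite('pics/crop1.png',im[:600,:,::-1])
```

```text
(no output)
```

View pics/crop1.png

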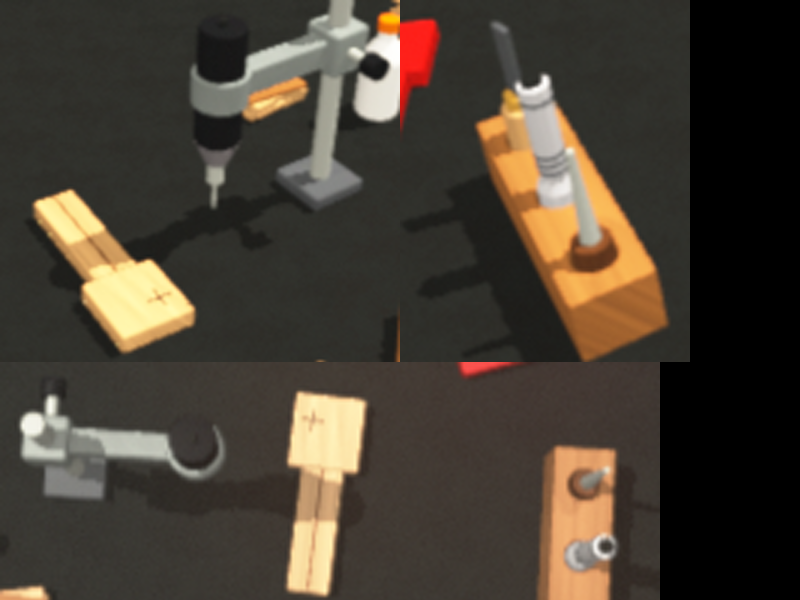

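The crop confirms the choices. The pale blank's cross is at scene (348.6,253.8) and top (334.3,154.3), and the bit tip is at scene (370.2,217). The torch is the middle tool, between the file and the reamer.

Run:
```python
from h import *
s=load('s0');t=load('t0')
np.set_printoptions(precision=4,suppress=True)
m=tri(ray(s,348.6,253.8),ray(t,334.3,154.3)); print('mark tri',m,'plane s',plane(s,348.6,253.8,.022),'plane t',plane(t,334.3,154.3,.022),dep(s,348,256))
print('tip plane s',plane(s,370.2,217,.033),'depth nb',[dep(s,370,v) for v in(205,210,214,216)])
# motor
D=t['depth'];P=np.array([[dep(t,u,v) for u in range(230,460)] for v in range(130,250)])
pix=t['pixels'][130:250,230:460].astype(int)
sel=(P[...,2]>.235)&(P[...,2]<.27)&(pix.sum(2)<170); sel[:,100:]=0
print('motor top',P[sel].mean(0),sel.sum(),P[sel].min(0),P[sel].max(0))
# motor sides from scene depth: circle fit
Q=np.array([dep(s,u,v) for v in range(140,200) for u in range(355,392) if 0<s['depth'][v,u]])
q=Q[(Q[:,2]>.215)&(Q[:,2]<.245)]; q=q[(abs(q[:,0]-P[sel].mean(0)[0])<.05)&(abs(q[:,1]-P[sel].mean(0)[1])<.05)]
A=np.c_[2*q[:,:2],np.ones(len(q))];x=np.linalg.lstsq(A,(q[:,:2]**2).sum(1),rcond=None)[0];print('circle',x[:2],np.sqrt(x[2]+x[0]**2+x[1]**2),len(q))
# blank
hsv=cv2.cvtColor(t['pixels'],cv2.COLOR_RGB2HSV); mk=((hsv[...,0]>10)&(hsv[...,0]<32)&(hsv[...,1]>60)&(hsv[...,2]>80)).astype(np.uint8); mk[:,:315]=0;mk[:,365:]=0;mk[:138]=0;mk[225:]=0
ys,xs=np.nonzero(mk);W=np.array([plane(t,u,v,.022)[:2] for u,v in zip(xs,ys)])
print('blank n',len(W),'zs',np.median([dep(t,u,v)[2] for u,v in zip(xs,ys)]))
# width rows along x
for v in range(ys.min(),ys.max()+1,4):
    r=xs[ys==v]; print(v,r.min(),r.max(),plane(t,(r.min()+r.max())/2,v,.022)[:2])
# tools/block
z=P[...,2]; bl=(z>.05)&(z<.066); bl[:,:160]=0
c,wh,a=cv2.minAreaRect(P[bl][:,:2].astype(np.float32));print('block',c,wh,a,np.median(z[bl]))
for lo,hi in((.09,.13),(.13,.2)):
  b=(z>lo)&(z<hi); b[:,:160]=0;n,l=cv2.connectedComponents(b.astype(np.uint8))
  for i in range(1,n): print(lo,P[l==i].mean(0),(l==i).sum(),P[l==i][:,2].max())
```

```text
mark tri (array([ 0.6593, -0.0248,  0.0199]), np.float64(0.004463433153509593)) plane s [ 0.6622 -0.0243  0.022 ] plane t [ 0.6576 -0.0265  0.022 ] [ 0.6659 -0.0291  0.0203]
tip plane s [0.597  0.1034 0.033 ] depth nb [array([0.6061, 0.0914, 0.0835]), array([0.6006, 0.0977, 0.0612]), array([0.5992, 0.0999, 0.0461]), array([0.6014, 0.0983, 0.0415])]
motor top [0.6001 0.0936 0.2502] 107 [0.5755 0.0775 0.2373] [0.6228 0.1211 0.2568]
circle [0.5998 0.0978] 0.022861790267680652 228
blank n 1322 zs 0.020958849587196293
144 329 333 [ 0.6937 -0.0159]
148 327 352 [ 0.6792 -0.0449]
152 327 351 [ 0.6653 -0.0428]
156 326 351 [ 0.6514 -0.0408]
160 326 350 [ 0.6376 -0.0388]
164 325 350 [ 0.6237 -0.0368]
168 325 349 [ 0.6099 -0.0347]
172 330 348 [ 0.596  -0.0413]
176 329 344 [ 0.5823 -0.0324]
180 329 343 [ 0.5686 -0.0304]
184 328 343 [ 0.5548 -0.0284]
188 327 342 [ 0.5412 -0.0247]
192 327 342 [ 0.5274 -0.0244]
196 326 341 [ 0.5138 -0.0207]
200 326 341 [ 0.5001 -0.0204]
204 325 340 [ 0.4865 -0.0167]
208 325 340 [ 0.4728 -0.0164]
212 328 339 [ 0.4591 -0.0195]
block (0.4949817657470703, -0.3158089220523834) (0.06815773993730545, 0.2405325472354889) 85.30706787109375 0.0596119586923296
0.09 [ 0.5727 -0.3184  0.1084] 16 0.12701176620572885
0.09 [ 0.4924 -0.3072  0.1111] 21 0.12814969255517772
0.09 [ 0.414  -0.3047  0.102 ] 60 0.1270858341780381
0.13 [ 0.5731 -0.3212  0.1471] 14 0.1638132355801507
0.13 [ 0.4932 -0.3122  0.1642] 70 0.18022793740450171
0.13 [ 0.4149 -0.3077  0.1594] 29 0.18221437537847396
```

```bash
cat >> h.py <<'E'
from scipy.spatial.transform import Rotation as Ro
def go(x,y,z,yaw=None):
    o=bot.get_obs(); R=Ro.from_quat(np.roll(o['tool_rot'],-1)).as_matrix()
    d=R.T@(np.array([x,y,z])-o['eef_pos'])*100; y0=np.arctan2(R[1,0],R[0,0])
    s=0 if yaw is None else -((yaw-y0+np.pi)%(2*np.pi)-np.pi)
    print('t',round(o['t'],2),'rel cm',np.round(d,2),'spin',round(s,3),'yaw0',round(y0,3),'alt',round(s-np.sign(s)*2*np.pi,3))
E
python3 - <<'E'
from h import *
go(.531,-.025,.17,np.pi-.145)
E
```

```text
t 0.15 rel cm [ 50.24 -50.08   6.12] spin -2.711 yaw0 0.286 alt 3.572
```

```bash
python3 -m jog '[[50.2,-50.1,0,-2.71],[50.2,-50.1,0,-2.71],[50.2,-50.1,0,-2.71],[50.2,-50.1,0,-2.71],[50.2,-50.1,0,-2.71],[50.2,-50.1,0,-2.71],[50.2,-50.1,0,-2.71],[50.2,-50.1,0,-2.71],[50.2,-50.1,0,-2.71],[50.2,-50.1,0,-2.71],[50.2,-50.1,0,-2.71],[50.2,-50.1,0,-2.71],[50.2,-50.1,0,-2.71],[50.2,-50.1,0,-2.71],[50.2,-50.1,0,-2.71],[50.2,-50.1,0,-2.71],[50.2,-50.1,2,-2.71],[50.2,-50.1,4,-2.71],[50.2,-50.1,6,-2.71],[50.2,-50.1,6,-2.71]]' -0.36 20
python3 - <<'E'
from h import *
w=grab('wrist','w1'); go(.531,-.025,.01,np.pi-.145); print(bot.get_obs()['q'])
E
```

```text
t: 1.82
eef_pos: [0.5284, -0.0245, 0.1674]
tool_rot: [-0.003, 0.173, 0.985, -0.0]
contact_force: [-0.1, 0.1, -0.5]
gripper_width: 0.68
grasp_force: 0.0
t 1.87 rel cm [-0.26  0.09 15.88] spin -0.196 yaw0 2.8 alt 6.087
[ 0.52212501  0.4079028  -0.73288395  1.92260005  0.33313454  0.94021217
  0.85862124]
```

View pics/w1.png

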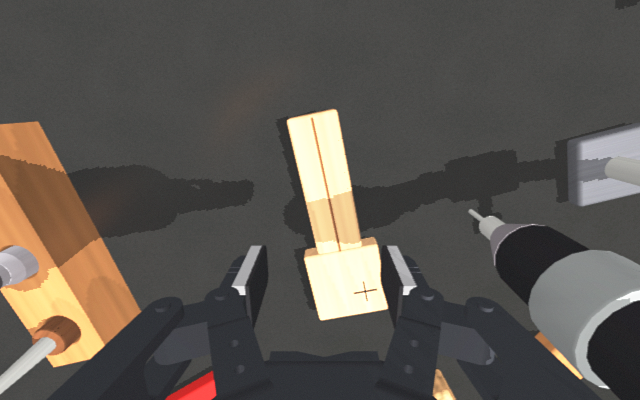

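The wrist view shows the blank between the fingers with the cross at (365,291) and the centre line from (313,119) to (338,250). The bit tip is at (470,211), the torch barrel at (15,265) and the reamer at (55,335).

Run:
```python
from h import *
np.set_printoptions(precision=4,suppress=True)
s=load('s0');t=load('t0');w=load('w1')
print('mark w-s',tri(ray(s,348.6,253.8),ray(w,365,291)),'w-t',tri(ray(t,334.3,154.3),ray(w,365,291)),plane(w,365,291,.022))
print('tip w-s',tri(ray(s,370.2,217),ray(w,470,211)),plane(w,470,211,.033))
a,b=plane(w,313,119,.022),plane(w,338,250,.022);print(a,b,'yaw',np.arctan2(b[1]-a[1],b[0]-a[0]))
y=np.arctan2(b[1]-a[1],b[0]-a[0]);c,sn=np.cos(y),np.sin(y);m=plane(w,365,291,.022)[:2];print('grip from mark',m+np.array([[c,-sn],[sn,c]])@[-.127,-.018])
```

```text
mark w-s (array([ 0.6615, -0.0231,  0.0211]), np.float64(0.0009383836304815354)) w-t (array([ 0.6567, -0.0242,  0.0279]), np.float64(0.004227646331293245)) [ 0.6611 -0.0227  0.022 ]
tip w-s (array([0.5996, 0.101 , 0.0358]), np.float64(0.00012667615286365166)) [0.6011 0.1021 0.033 ]
[ 0.4679 -0.0121  0.022 ] [ 0.603  -0.0343  0.022 ] yaw -0.16308060113701633
grip from mark [ 0.5329 -0.0198]
```

```bash
python3 -m jog '[[-0.2,-0.1,4,-0.1],[-0.2,-0.1,8,-0.19],[-0.2,-0.1,11,-0.19],[-0.2,-0.1,13,-0.19],[-0.2,-0.1,14.5,-0.19],[-0.2,-0.1,15.5,-0.19],[-0.2,-0.1,15.5,-0.19],[-0.2,-0.1,15.5,-0.19]]'
python3 - <<'E'
from h import *
go(.531,-.0225,.005,np.pi-.155);
E
```

```text
t: 2.53
eef_pos: [0.5326, -0.0271, 0.0166]
tool_rot: [0.0, 0.083, 0.997, -0.0]
contact_force: [-0.0, 0.6, 0.1]
gripper_width: 0.679
grasp_force: 0.0
t 2.53 rel cm [0.23 0.43 1.16] spin -0.012 yaw0 2.975 alt 6.271
```

```bash
python3 -m jog '[[0.2,0.4,0.6,0],[0.2,0.4,1.1,-0.01],[0.2,0.4,1.1,-0.01]]' 
python3 -m jog '[[0,0,0,0],[0,0,0,0],[0,0,0,0],[0,0,0,0],[0,0,0,0],[0,0,0,0]]' 1 30
python3 - <<'E'
from h import *
o=bot.get_obs(); w=grab('wrist','w2'); print(o['eef_pos'])
go(.531-.061,-.0225+.1245,o['eef_pos'][2])
E
```

```text
t: 2.78
eef_pos: [0.5308, -0.0225, 0.0052]
tool_rot: [0.0, 0.077, 0.997, -0.0]
contact_force: [-0.2, -0.5, 0.1]
gripper_width: 0.678
grasp_force: 0.0
t: 3.28
eef_pos: [0.5311, -0.0228, 0.0057]
tool_rot: [0.0, 0.078, 0.997, -0.0]
contact_force: [-1.5, 0.2, 6.0]
gripper_width: 0.552
grasp_force: 32.1
[ 0.53109837 -0.02275359  0.0056631 ]
t 3.33 rel cm [ 7.97 11.38 -0.  ] spin 0 yaw0 2.986 alt 0.0
```

View pics/w2.png

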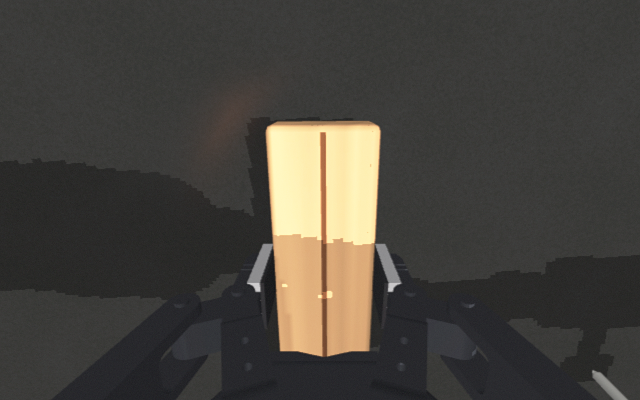

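The fingers hold the shaft squarely, the centre line is at column 323, and the pads touch both sides. Next I slide it.

```bash
python3 -m jog '[[0.4,0.6,0,0],[1.2,1.7,0,0],[2.0,2.9,0,0],[2.8,4.0,0,0],[3.6,5.1,0,0],[4.4,6.3,0,0],[5.2,7.4,0,0],[6.0,8.6,0,0],[6.8,9.7,0,0],[7.4,10.6,0,0],[7.8,11.2,0,0],[8.0,11.4,0,0],[8.0,11.4,0,0],[8.0,11.4,0,0]]'
python3 - <<'E'
from h import *
s=grab('scene','s1');w=grab('wrist','w3');t=grab('top','t1')
r=lambda im,x,y,w,h,k:cv2.resize(im[y:y+h,x:x+w],None,fx=k,fy=k,interpolation=cv2.INTER_CUBIC)
A=r(s['pixels'],320,180,110,75,6)
cv2.imwrite('pics/crop2.png',A[:,:,::-1]); go(.470,.102,.005)
E
```

```text
t: 4.5
eef_pos: [0.4698, 0.1032, 0.0056]
tool_rot: [0.0, 0.077, 0.997, 0.001]
contact_force: [-0.5, 2.1, 8.6]
gripper_width: 0.555
grasp_force: 32.3
t 4.65 rel cm [-0.04 -0.12  0.06] spin 0 yaw0 2.987 alt 0.0
```

View pics/crop2.png

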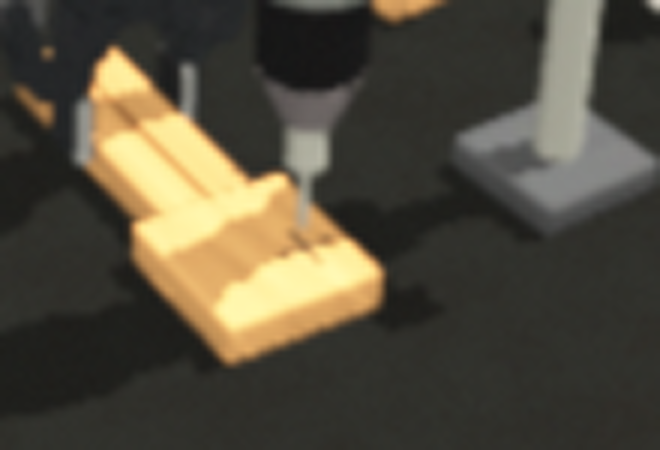

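The bit tip is at about scene (370.5,218) and the cross centre at about (371,221), so they are nearly aligned. I take a finer crop to measure the rest.

Run:
```python
from h import *
np.set_printoptions(precision=4,suppress=True)
s=load('s1')
g=cv2.resize(s['pixels'][208:234,354:390],None,fx=20,fy=20,interpolation=cv2.INTER_LANCZOS4)
p=lambda z:0
T=np.linalg.inv(np.array(s['pose']));f=200/np.tan(np.radians(s['fovy'])/2)
def proj(P):
    q=T[:3,:3]@P+T[:3,3]; return q[0]/q[2]*f+s['cx'],q[1]/q[2]*f+s['cy']
for P in([.5996,.101,.033],[.5996,.101,.022],[.6046,.101,.022],[.5996,.106,.022]): print(proj(np.array(P)))
cv2.imwrite('pics/crop3.png',g[:,:,::-1])
```

```text
(np.float64(370.1796358353005), np.float64(217.8190255243306))
(np.float64(369.98962265282415), np.float64(221.05816866216938))
(np.float64(371.25094459509967), np.float64(221.98822133773837))
(np.float64(371.39024121070884), np.float64(220.33592668578729))
```

View pics/crop3.png

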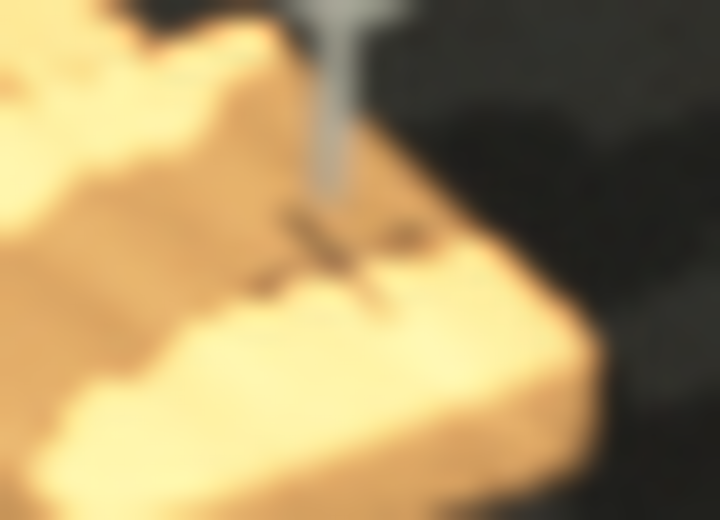

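The tip is at (369.8,217.6) and the cross at (370.4,220.6), against an expected (369.6,220.9). The cross is therefore about 2.5 mm too far to +y, so I nudge it back and release.

```bash
python3 -m jog '[[0,-0.1,0,0],[0,-0.2,0,0],[0,-0.2,0,0],[0,-0.2,0,0]]'
python3 -m jog '[[0,0,0,0],[0,0,0,0],[0,0,0,0],[0,0,0,0]]' -0.36
python3 -m jog '[[0,0,-2,0],[1,0,-6,0],[2,0,-10,0],[3,0,-13,0],[3,0,-16,0],[3,0,-18,0],[3,0,-18,0],[3,0,-18,0]]'
python3 - <<'E'
from h import *
s=grab('scene','s2');w=grab('wrist','w4')
g=cv2.resize(s['pixels'][208:234,354:390],None,fx=20,fy=20,interpolation=cv2.INTER_LANCZOS4)
h=cv2.resize(w['pixels'],None,fx=.9,fy=.9)
im=np.zeros((580,800,3),np.uint8); im[:260,:360]=g[::2,::2]
T=np.linalg.inv(np.array(w['pose']));f=200/np.tan(np.radians(w['fovy'])/2)
q=T[:3,:3]@np.array([.6,.101,.022])+T[:3,3]; u,v=int(q[0]/q[2]*f+w['cx']),int(q[1]/q[2]*f+w['cy']);print(u,v)
u0,v0=min(max(u-50,0),540),min(max(v-40,0),320)
im[:320,380:780]=cv2.resize(w['pixels'][v0:v0+80,u0:u0+100],(400,320),interpolation=cv2.INTER_LANCZOS4)
im[330:580,:400]=cv2.resize(w['pixels'],(400,250)); print(u0,v0)
cv2.imwrite('pics/c4.png',im[:,:,::-1])
E
```

```text
t: 4.98
eef_pos: [0.4697, 0.1024, 0.0057]
tool_rot: [0.001, 0.077, 0.997, 0.002]
contact_force: [-0.7, 4.5, 5.6]
gripper_width: 0.555
grasp_force: 32.1
t: 5.32
eef_pos: [0.4688, 0.0996, 0.0049]
tool_rot: [-0.0, 0.078, 0.997, -0.0]
contact_force: [0.2, -0.5, -0.5]
gripper_width: 0.679
grasp_force: 0.0
t: 5.98
eef_pos: [0.4402, 0.1045, 0.186]
tool_rot: [0.001, 0.078, 0.997, -0.0]
contact_force: [-0.2, 0.2, -0.2]
gripper_width: 0.68
grasp_force: 0.0
340 305
290 265
```

View pics/c4.png

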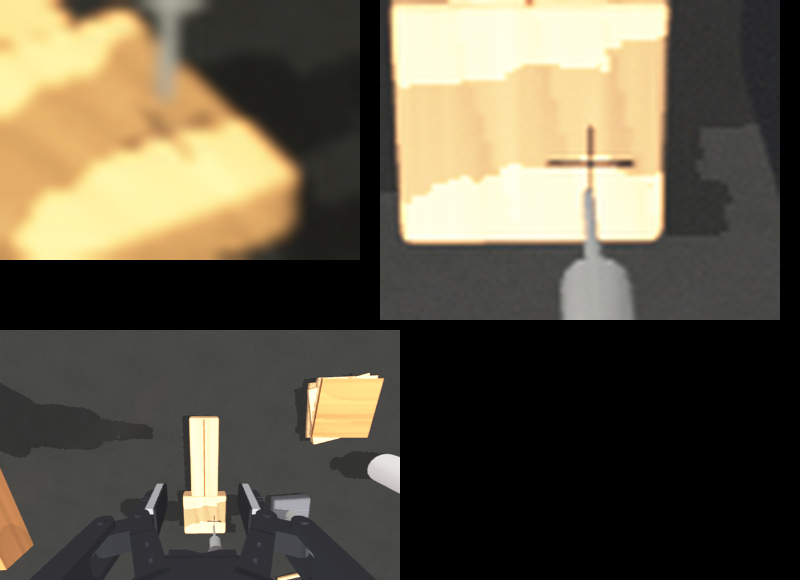

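In the wrist view the cross is at (342.5,305.5) and the bit tip at (342,312.5). In the scene crop the cross at about (168,130) is just below the tip at (163,100).

Run:
```python
from h import *
np.set_printoptions(precision=4,suppress=True)
w=load('w4');s=load('s2')
m=plane(w,342.3,305.2,.022);p=plane(w,341.8,312.3,.033);print('w',m,p,m-p)
print('s',plane(s,354+168/10-.5,208+130/10-.5,.022)-plane(s,354+163/10-.5,208+101/10-.5,.033))
ms=tri(ray(w,342.3,305.2),ray(s,370.3,220.5));ts=tri(ray(w,341.8,312.3),ray(s,369.8,217.65));print(ms,ts)
# torch from w1: and block; target above torch
print(bot.get_obs()['q'])
t=load('t0');P=np.array([[dep(t,u,v) for u in range(400,460)] for v in range(150,250)]).reshape(-1,3)
for i,s0 in enumerate([load('s0')]):
  Q=np.array([dep(s0,u,v) for u in range(180,225) for v in range(195,300) if s0['depth'][v,u]>0])
for n,A in(('top',P),('scene',Q)):
  for lo,hi in((.11,.14),(.14,.17),(.168,.19)):
    k=A[(A[:,2]>lo)&(A[:,2]<hi)&(np.hypot(A[:,0]-.494,A[:,1]+.31)<.035)]
    if len(k)>3: print(n,lo,len(k),k.min(0),k.max(0),k.mean(0))
k=Q[(Q[:,2]>.09)&(Q[:,2]<.165)&(np.hypot(Q[:,0]-.494,Q[:,1]+.31)<.03)]
A=np.c_[2*k[:,:2],np.ones(len(k))];x=np.linalg.lstsq(A,(k[:,:2]**2).sum(1),rcond=None)[0];print('circle',x[:2],np.sqrt(x[2]+x[0]**2+x[1]**2),len(k))
go(.494,-.312,.23,-.08+np.pi/2); go(.494,-.312,.23,-.08-np.pi/2)
```

```text
w [0.5997 0.1028 0.022 ] [0.6008 0.1014 0.033 ] [-0.0011  0.0014 -0.011 ]
s [ 0.0001  0.0024 -0.011 ]
(array([0.599 , 0.1027, 0.0227]), np.float64(0.00020387124853539108)) (array([0.5994, 0.1008, 0.0339]), np.float64(0.0016155069868823422))
[ 0.3862  0.2701 -0.8588  2.0734  0.2591  0.9075  0.798 ]
top 0.11 18 [ 0.4826 -0.3156  0.1108] [ 0.5049 -0.3034  0.1389] [ 0.4926 -0.3066  0.1251]
top 0.14 30 [ 0.4824 -0.3256  0.1408] [ 0.5061 -0.3031  0.1699] [ 0.4935 -0.3112  0.1601]
top 0.168 42 [ 0.4837 -0.3254  0.168 ] [ 0.506  -0.3062  0.1802] [ 0.4938 -0.3143  0.1731]
scene 0.11 119 [ 0.4923 -0.3283  0.1101] [ 0.5082 -0.3057  0.1398] [ 0.5031 -0.3189  0.1254]
scene 0.14 127 [ 0.4875 -0.3288  0.1403] [ 0.5084 -0.3049  0.1699] [ 0.5029 -0.3192  0.1558]
scene 0.168 72 [ 0.4872 -0.3281  0.1683] [ 0.5081 -0.3057  0.177 ] [ 0.4986 -0.3176  0.1727]
circle [ 0.496  -0.3171] 0.010577759931674122 306
t 6.08 rel cm [-11.91 -40.27  -4.55] spin 1.494 yaw0 2.985 alt -4.789
t 6.08 rel cm [-11.91 -40.27  -4.55] spin -1.647 yaw0 2.985 alt 4.636
```

The cross is within about 2 mm of the tip by both views, inside the 5 mm limit. Next is the torch, whose axis is at about (0.495,-0.316) with its tail at z≈0.175.

The jog can only spin about the tool's z. So I'll grip the torch with the fingers closing along the block, draw it out, and tilt it in the pads against the block's +y top edge.

```bash
python3 -m jog '[[0,0,-4.5,0.1],[-2,-6,-6,0.2],[-4,-10,-6,0.4],[-6,-14,-6,0.5],[-8,-18,-6,0.6],[-10,-22,-6,0.75],[-12,-26,-6,0.9],[-12,-30,-6,1],[-12,-34,-6,1.1],[-12,-37,-6,1.25],[-12.0,-40.3,-6,1.4],[-12.0,-40.5,-6,1.49],[-12.0,-40.5,-6,1.49],[-12.0,-40.5,-6,1.49],[-12.0,-40.5,-6,1.49]]' -0.06 60
python3 - <<'E'
from h import *
go(.495,-.316,.114,1.49); w=grab('wrist','w5'); print(bot.get_obs()['q'])
E
```

```text
t: 7.33
eef_pos: [0.4949, -0.313, 0.2436]
tool_rot: [-0.002, 0.732, 0.681, -0.0]
contact_force: [-0.4, -0.1, -0.5]
gripper_width: 0.525
grasp_force: 0.0
t 7.33 rel cm [-0.32  0.06 12.95] spin 0.008 yaw0 1.498 alt -6.275
[ 0.76122198  0.34810997 -0.38579263  1.73842455  0.14488053  1.08549975
  0.25655466]
```

View pics/w5.png

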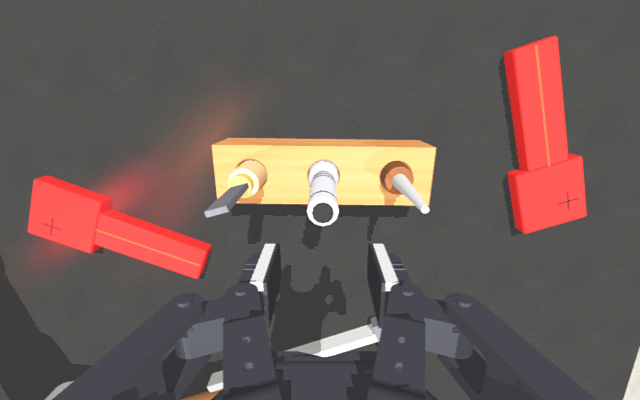

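The torch tail is at (323,211), centred between the fingers. The file is at (245,180) and the reamer at (400,180).

Run:
```python
from h import *
w=load('w5'); print(plane(w,323,211,.172),plane(w,323,172,.06),tri(ray(w,323,211),ray(load('s0'),196.5,219)))
m=(w['pixels'].astype(int).max(2)-w['pixels'].astype(int).min(2)<40)&(w['pixels'].min(2)>90); m[:150]=0;m[235:]=0;m[:,:295]=0;m[:,:][:,355:]=0
for v in(185,195,205,215): x=np.nonzero(m[v])[0]; print(v,x.min(),x.max())
for y in(-.0,): pass
print([plane(w,u,v,.06) for u,v in((213,146),(434,146),(216,205),(434,205))])
```

```text
[ 0.4947365  -0.31363898  0.172     ] [ 0.49457517 -0.31021778  0.06      ] (array([ 0.4950869 , -0.31446339,  0.16712294]), np.float64(0.0021436449358646858))
185 311 335
195 310 335
205 307 338
215 307 338
[array([ 0.37903295, -0.27326919,  0.06      ]), array([ 0.61522897, -0.2902871 ,  0.06      ]), array([ 0.37006183, -0.33992498,  0.06      ]), array([ 0.61789573, -0.35771263,  0.06      ])]
```

```bash
python3 -m jog '[[-0.2,0.05,3,0],[-0.2,0.05,6,0],[-0.2,0.05,8.5,0],[-0.2,0.05,10.5,0],[-0.2,0.05,12,0],[-0.2,0.05,12.9,0],[-0.2,0.05,12.9,0],[-0.2,0.05,12.9,0]]'
python3 -m jog '[[0,0,0,0],[0,0,0,0],[0,0,0,0],[0,0,0,0],[0,0,0,0],[0,0,0,0]]' 1 60
python3 -m jog '[[0,0,-0.5,0],[0,0,-1.5,0],[0,0,-3,0],[0,0,-4.5,0],[0,0,-6,0],[0,0,-7,0],[0,0,-7,0],[0,0,-7,0]]'
python3 - <<'E'
from h import *
s=grab('scene','s3');w=grab('wrist','w6');o=bot.get_obs();print(o['eef_pos'])
go(.495+.006,-.316+.072,.129,1.49)
E
```

```text
t: 8.05
eef_pos: [0.496, -0.3152, 0.1164]
tool_rot: [-0.0, 0.733, 0.681, 0.0]
contact_force: [-0.3, -0.4, -0.5]
gripper_width: 0.53
grasp_force: 0.0
t: 8.55
eef_pos: [0.4964, -0.3162, 0.1176]
tool_rot: [0.001, 0.733, 0.68, 0.0]
contact_force: [-0.9, 1.1, 7.0]
gripper_width: 0.267
grasp_force: 58.3
t: 9.22
eef_pos: [0.4958, -0.316, 0.1868]
tool_rot: [0.001, 0.733, 0.68, 0.0]
contact_force: [-0.7, -0.4, -1.6]
gripper_width: 0.267
grasp_force: 58.5
[ 0.49503218 -0.31562024  0.18546168]
t 9.32 rel cm [7.18 0.07 5.65] spin 0.006 yaw0 1.496 alt -6.277
```

The torch is gripped and drawn out, with the lens about 84 mm up. I move it in front of the block, lower it, then drag it against the edge.

```bash
python3 -m jog '[[2,0,0,0],[4,0,0,0],[6,0,0,0],[7.2,0,0,0],[7.2,0,2,0],[7.2,0,4,0],[7.2,0,5.4,0],[7.2,0,5.4,0],[7.2,0,5.4,0]]' - 45
python3 -m jog '[[-1,0,0,0],[-2,0,0,0],[-3,0,0,0],[-4,0,0,0],[-5,0,0,0],[-6,0,0,0],[-7,0,0,0],[-7,0,0,0],[-7,0,0,0]]'
python3 - <<'E'
from h import *
s=grab('scene','s4');w=grab('wrist','w7')
im=np.zeros((500,800,3),np.uint8)
im[:400,:400]=cv2.resize(s['pixels'][170:320,130:280],(400,400)); im[:250,400:]=cv2.resize(w['pixels'],(400,250))
cv2.imwrite('pics/c7.png',im[:400,:,::-1])
E
```

```text
t: 10.07
eef_pos: [0.5003, -0.2439, 0.1314]
tool_rot: [-0.001, 0.733, 0.68, -0.0]
contact_force: [-0.6, -0.7, -0.7]
gripper_width: 0.268
grasp_force: 58.3
t: 10.82
eef_pos: [0.4959, -0.3146, 0.1331]
tool_rot: [0.0, 0.734, 0.68, 0.0]
contact_force: [-1.1, 1.5, 3.5]
gripper_width: 0.267
grasp_force: 60.2
```

View pics/c7.png

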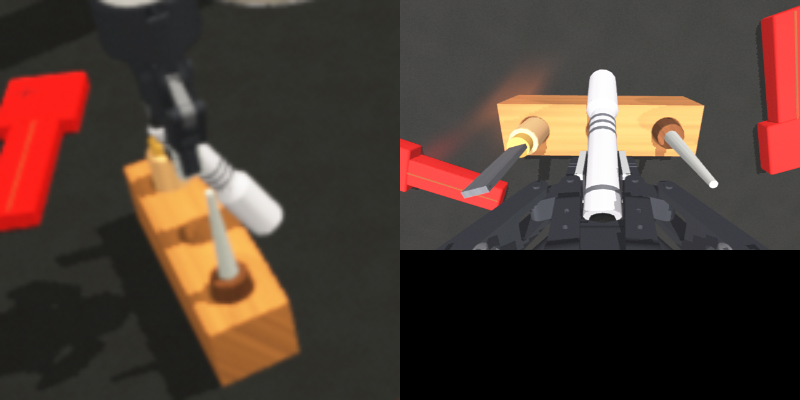

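The torch is tilted in the grip, lens towards +y, leaning on the block edge, and the file and reamer still stand. I've used my ten pictures, so from here I measure from depth only.

```bash
cat >> h.py <<'E'
def torch(w):
    o=bot.get_obs(); R=Ro.from_quat(np.roll(o['tool_rot'],-1)).as_matrix()
    g=o['eef_pos']-.019*R[:,2]
    px=w['pixels'].astype(int); m=(px.max(2)-px.min(2)<45)&(px.min(2)>110)&(w['depth']>0)
    P=[];V=[]
    for v in range(20,370):
        for u in range(312,334):
            if m[v,u]:
                p=R.T@(dep(w,u,v)-g)
                if abs(p[1])<.006 and np.hypot(p[0],p[2])<.17: P.append(p);V.append((u,v))
    P=np.array(P); return g,R,P,V
E
python3 - <<'E'
from h import *
np.set_printoptions(precision=4,suppress=True)
w=load('w7'); g,R,P,V=torch(w); print(len(P),g)
o=np.argsort(P[:,2]); 
for z in np.arange(-.06,.13,.01):
    k=P[(P[:,2]>=z)&(P[:,2]<z+.01)]
    if len(k): print(round(z,3),len(k),np.median(k,0),k[:,0].min(),k[:,0].max())
E
```

```text
4849 [ 0.4961 -0.3142  0.1521]
-0.04 576 [ 0.0016  0.0001 -0.0342] -0.005670938653848511 0.004897607060690786
-0.03 590 [ 0.0063 -0.0002 -0.0255] 0.0023365113453179378 0.009663633450317293
-0.02 520 [ 0.0108  0.0001 -0.0152] 0.007258909353891889 0.014715194729605845
-0.01 452 [ 0.0156 -0.0001 -0.0051] 0.011824009504347288 0.019707693236941916
0.0 398 [ 0.0203 -0.0003  0.0047] 0.01650791626978061 0.023921068751136563
0.01 377 [ 0.025  -0.0004  0.0148] 0.021301898364007647 0.029349424628259027
0.02 353 [0.0301 0.0001 0.0254] 0.026305296843716085 0.033579875643898895
0.03 261 [0.035  0.0001 0.035 ] 0.031945804649293044 0.03804945837425981
0.04 390 [0.0408 0.0001 0.0462] 0.035962456768255886 0.04726042984514283
0.05 267 [0.0484 0.0001 0.054 ] 0.04458149630393129 0.05216359720900251
0.06 188 [0.0538 0.0001 0.0648] 0.05059362208349471 0.05681226773667487
0.07 170 [0.0585 0.0001 0.0748] 0.05532807129809119 0.061417594774336316
0.08 157 [0.0634 0.     0.0849] 0.05999907032613286 0.06655492902068824
0.09 128 [0.0682 0.     0.0947] 0.06512739267247349 0.07069117829979885
0.1 11 [0.0706 0.0007 0.1005] 0.06992277629099415 0.07123302570482534
```

```bash
python3 -m jog '[[-1,0,0,0],[-2,0,0,0],[-3,0,0,0],[-3.6,0,0,0],[-4.1,0,0,0],[-4.1,0,0,0],[-4.1,0,0,0]]'
python3 - <<'E'
from h import *
np.set_printoptions(precision=4,suppress=True)
w=grab('wrist','w8'); g,R,P,V=torch(w); print(len(P),g)
k=P[(P[:,2]>-.03)&(P[:,2]<.02)]; print(np.degrees(np.arctan(np.polyfit(k[:,2],k[:,0],1)[0])),np.polyfit(k[:,2],k[:,0],1)[1])
for z in np.arange(-.04,.13,.02):
    k=P[(P[:,2]>=z)&(P[:,2]<z+.01)]
    if len(k): print(round(z,3),len(k),np.median(k,0))
E
```

```text
t: 11.5
eef_pos: [0.4928, -0.3552, 0.1328]
tool_rot: [0.0, 0.733, 0.68, -0.0]
contact_force: [-1.4, 2.1, 4.1]
gripper_width: 0.265
grasp_force: 60.4
6230 [ 0.4929 -0.3551  0.1519]
42.55024895644337 0.02536489374258819
-0.04 474 [-0.0048  0.0002 -0.0326]
-0.02 724 [ 0.0115  0.0001 -0.0152]
0.0 588 [ 0.0297 -0.0003  0.005 ]
0.02 473 [ 0.0483 -0.0004  0.0244]
0.04 408 [ 0.0721 -0.0002  0.0449]
0.06 339 [0.0903 0.0001 0.0647]
```

Slant is 42.5°. I lift it clear, carry it towards the cross and re-measure.

```bash
python3 -m jog '[[0,0,-1.5,0],[0,0,-3,0],[0,0,-5,0],[0,0,-7,0],[0,0,-9,0],[2,0,-9,0],[4,0,-9,0],[7,0,-9,0],[10,0,-9,0],[13,1,-9,0],[16,3,-9,0],[19,5,-9,0],[21,6,-9,0],[22,7,-9,0],[22,7,-9,0],[22,7,-9,0]]'
python3 - <<'E'
from h import *
np.set_printoptions(precision=4,suppress=True)
w=grab('wrist','w9'); g,R,P,V=torch(w); print(len(P),g)
k=P[(P[:,2]>-.03)&(P[:,2]<.02)]; a,b=np.polyfit(k[:,2],k[:,0],1); th=np.arctan(a); ax=np.array([np.sin(th),0,np.cos(th)]);p0=np.array([b-.012/np.cos(th),0,0])
print('tilt',np.degrees(th),'offset',p0[0])
s=P@ax; h=np.percentile(s,99.7); L=p0+ax*(h-p0@ax); print('lens tool',L,'dist from p0',h-p0@ax, 'world',g+R@L)
M=np.array([.5995,.1025,.022]); yaw=1.45; Rn=Ro.from_euler('z',yaw).as_matrix()@np.diag([1,-1,-1.])
gt=M-Rn@(L+.12*ax); print('tcp target',gt+.019*Rn[:,2]); t=gt+.019*Rn[:,2]; go(*t,yaw)
E
```

```text
t: 12.88
eef_pos: [0.5791, -0.1416, 0.222]
tool_rot: [0.0, 0.733, 0.68, -0.001]
contact_force: [0.1, -0.9, -1.3]
gripper_width: 0.268
grasp_force: 59.5
6054 [ 0.5785 -0.1427  0.2409]
tilt 40.873752212117665 offset 0.009877907622003659
lens tool [0.0861 0.     0.0881] dist from p0 0.11650005973389352 world [ 0.585  -0.0569  0.1527]
tcp target [ 0.5797 -0.0609  0.1818]
t 12.93 rel cm [ 8.17 -0.51  4.  ] spin 0.044 yaw0 1.494 alt -6.239
```

```bash
python3 -m jog '[[1,0,0,0],[2.5,-0.2,0.5,0.02],[4,-0.3,1.5,0.04],[5.5,-0.5,2.5,0.04],[7,-0.5,3.3,0.04],[7.8,-0.5,3.8,0.04],[8.2,-0.5,4,0.04],[8.2,-0.5,4,0.04],[8.2,-0.5,4,0.04],[8.2,-0.5,4,0.04],[8.2,-0.5,4,0.04],[8.2,-0.5,4,0.04]]'
python3 - <<'E'
from h import *
np.set_printoptions(precision=4,suppress=True)
w=grab('wrist','w10'); s=grab('scene','s10');g,R,P,V=torch(w); print(len(P),g)
k=P[(P[:,2]>-.03)&(P[:,2]<.02)]; a,b=np.polyfit(k[:,2],k[:,0],1); th=np.arctan(a); ax=np.array([np.sin(th),0,np.cos(th)]);p0=np.array([b-.012/np.cos(th),0,0])
L=p0+ax*.1165; M=np.array([.5995,.1025,.022]); m=R.T@(M-g)-L
print('tilt',np.degrees(th),'along',m@ax,'off',m-(m@ax)*ax,'lens world',g+R@L)
# blank unchanged? compare scene near cross
d=np.abs(s['pixels'].astype(int)-load('s2')['pixels'].astype(int)).max(2)[212:245,340:395]; print('diff frac',(d>50).mean())
# file & reamer standing: height in scene depth
Q=np.array([dep(s,u,v) for u in range(175,235) for v in range(190,300) if s['depth'][v,u]>0])
for c in((.573,-.32),(.414,-.307)):
    k=Q[(np.hypot(Q[:,0]-c[0],Q[:,1]-c[1])<.03)&(Q[:,2]>.1)]; print(len(k),k.mean(0),k[:,2].max())
o=bot.get_obs(); print(o['grasp_force'],o['joint_vel'])
E
```

```text
t: 13.93
eef_pos: [0.5804, -0.0594, 0.1827]
tool_rot: [0.0, 0.747, 0.665, 0.0]
contact_force: [0.2, -0.8, -0.6]
gripper_width: 0.267
grasp_force: 59.5
6038 [ 0.5803 -0.059   0.2015]
tilt 40.92881434654057 along 0.12007046739017978 off [-0.0008  0.0004  0.0007] lens world [0.5901 0.0253 0.1135]
diff frac 0.0
122 [ 0.5779 -0.3242  0.1295] 0.16407212324565768
185 [ 0.4183 -0.3109  0.1341] 0.1748744058038766
59.52280640602112 [-0.003   0.0033 -0.0024 -0.0003  0.0002 -0.0006 -0.001 ]
```

```bash
python3 -c "
from station import bot
print(bot.hand_in())"
```

```text
the job is handed in; nothing more can be done
None
```

The job is handed in but returned no verdict: at the last check the cross was about 2 mm from the drill tip with the blank let go, the torch was held in the air at about 41° with its lens about 12 cm from the cross and aimed within about 1 mm, and the file and reamer still stood in the block.

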